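# Clamp a model church, tower then nave, in the gluing jig

## Robot

A 6-joint arm with a two-finger parallel gripper is mounted at the origin on the work surface. World frame = base frame: x ahead of the robot, y to its left, z up, the work surface at z = 0. Lengths are in mm, angles in rad, forces in N, time in s.
With the tool pointing down it reaches from about 325 to 900 mm from the base axis. Payload 3.5 kg.
Tool frame: the origin (TCP) lies midway between the tips of the shut fingers; the grasp point (between the pads) lies 19 mm behind it (bot.grasp_offset is the distance from the TCP to the grasp point, in mm); z points along the fingers, y is the line along which they close (so a half turn about z gives the same grasp; the last joint's range is limited). The gripper opens to 85 mm and grips with 20 to 120 N. Pads are 22 mm wide; open, the fingers measure 114 mm over their backs; the gripper's body (76 mm by 85 mm) begins 54 mm behind the grasp point. The pads swing forward as they close: fully open they stand 13 mm farther back than shut.
Start: joints at [-1.278, 0.276, -0.026, 1.268, 0, 1.467], TCP at [240.954, -576.683, 231.313] pointing down, gripper open.
Joint ranges: [-3.12, 3.12], [-0.85, 1.88], [-1.08, 1.24], [-1.95, 2.15], [-1.57, 1.53], [-3.14, 3.14]. Speed limits (rad/s): [2.57, 2.57, 3.14, 3.14, 3.14, 3.14].

## Interface

Orientations are given as [roll, pitch, yaw] about the fixed x, y, z axes, in that order (R = Rz(yaw) Ry(pitch) Rx(roll)).
In Python, from workcell import telemetry, vision, workorder, nets, bot gives the robot as it stands.
- The arm moves only by the shell command python3 -m creep 'ROWS' [FORCE]. ROWS is JSON, a list of rows, each an object of numbers: "x", "y", "z": the shift along the tool's x, y, z in m; "rx", "ry", "rz": the turn, a rotation vector about the tool's x, y, z in rad; "claw": the finger opening in m, from 0 to 0.0854. In form: [{"x": .., "y": .., "z": .., "rx": .., "ry": .., "rz": .., "claw": ..}, ...]. A call has 1 to 10 rows; each row is the pose to reach, as a shift and turn from the pose commanded when the call began, along the tool's axes at that moment; what a row does not reach only later rows make up. A row lasts 1/8 s, in which the tool goes at most 62.5 mm and 10.7 degrees, less where a joint would pass 70% of its speed; a pose out of reach is approached as far as the arm can. A call with a gripper value outside its range is refused whole. The fingers move at their own pace and stop on an object; FORCE is the grip in N (left out, the last holds). Time passes only in rows, so rows that repeat a pose let the fingers close. It gives the time, the measured TCP pose, the force, the opening and the grip force at its end, in the units of the state.
- telemetry.observe(): the state, without advancing time (a new reading comes with each control period).
- vision.camera(name): name is "scene" or "top" or "wrist"; returns a dict with "pixels" (480x640x3 uint8, blue, green, red), "z_map" (480x640 float32, mm along the optical axis (not along the pixel's ray), 0 where there is no reading), "fx", "fy", "cx", "cy" (pixels), "xyz" and "rotation" of the camera in the world. Camera axes: x right, y down, z forward; pixel columns grow to the right and rows downward; lengths in mm; the calibration is good to about 2 mm. A picture is of the moment at which its call begins.
- workorder.finish_job(): hands the job in; it is judged then, once.
Trained networks look in the newest picture that a camera, given by its name, has taken for a name from the list of things; names that differ only in an ending like _2 or _b are one class to them, and where a whole thing is asked for, a point or a joint stands for the part that bears it (a point fixed in the world has none). Each returns a list of dicts, best first, with "conf" (0 to 1); they miss things now and then, are a little off and sometimes report something else, mostly with a low value. They report only what shows in the picture. A call takes as long as a camera call. They do not tell look-alikes from the thing itself.
- nets.search_frame(target, camera): "point" ([x, y, z] in mm, in the coordinates of the camera as it stood for that picture, good to about 4 mm: the middle of the surface that is visible of it).
- nets.silhouettes(target, camera): "mask" (480x640 bool, what is visible of it).
- nets.tip_of(target, camera): "point" ([x, y, z] in mm, in the coordinates of the camera as it stood for that picture, good to about 4 mm: a listed point, or the origin of a listed thing).
The state is a dict: "t": time; "joint_pos": joint angles; "dq": joint speeds; "tau": joint torques, N m; "tool_pos": TCP position; "ee_rot": TCP orientation; "wrist_force": force on the tool from outside, world axes, zero at the start; "torque": the same for the moment, N m; "grip_width": opening from 0.0 (shut) to 1.0 (fully open); "finger_force": force on a finger pad.
Only numpy, scipy, OpenCV 4.12 (cv2) and the standard library are available. Lean on these libraries where they do the work, as an engineer would, in place of code of your own. Each camera call takes 0.05 s, during which the arm holds its last target. There are 200 camera calls.

## Task

Clamp up the model church for a dry fit in the grey gluing jig: first stand the tall tower upright at the far end, up to the black sprung stop, then stand the low nave in front of it with its roof ridge running along the jig, both square and close along the low side fence. Set each part down rather than letting it drop, and keep the gripper off the tower once the nave is in. Then swing the cam lever by its red knob fully shut, so that nave and tower are squeezed together against the stop, let go, and leave the rest of the bench as it is.

Things in the scene. Friction and masses are not known exactly. Their poses are not given: they have to be found in the camera images.
- jig: Gluing jig fixed to the bench: dark grey film-faced plywood board 340 x 140 mm, 12 mm thick. Origin: centre of its underside, on the bench; x along the board to its far end, y to its left, z up. Tower touching the stop and nave touching the tower have their centres at x = 92 and 9 mm; y = 0 leaves them 2 mm from the fence. With the lever open the row has about 10 to 15 mm of spare length in all.
- stop (a point): On the jig, x = 120 mm, y = 0, on the board: foot of the black rubber face of the sprung stop at rest. The face is 60 mm wide, its top 50 mm above the board; it gives up to 7 mm along the jig's x (1.5 N, then 1.5 N per mm). The fixed wooden block behind it is 100 mm wide, x 136 to 166 mm, its top 74 mm above the bench.
- fence (a point): Top edge of the side fence's inner face, at its middle (jig x = 25, y = 30 mm, 30 mm above the bench). The fence is a wooden strip along the jig's left, x -50 to 100 mm, y 30 to 48 mm, only 18 mm higher than the board. There is no fence on the other side.
- tower: Square model church tower of pale orange rigid board, 56 x 56 mm, plain sides up to 170 mm, then four corner battlements to 178 mm; about 0.14 kg; dark painted windows. Origin: centre of its underside, z up the tower, x and y square to its sides. Starts standing on the bench on one side of the jig. Any side may face the stop.
- nave: Low model church nave of pale orange rigid board with a shallow terracotta roof: 110 mm long (its x, along the ridge), 56 mm wide (its y), plain walls 70 mm high, ridge at about 83 mm; about 0.12 kg. Origin: centre of its underside, z up. Starts standing on the bench on the other side of the jig. Either end may face the tower.
- cam (a joint): Cam lever angle (rad), 0 at its open stop, 2.0 at its shut stop, growing anticlockwise from above. In the jig's frame the lever points from the pivot to -170 degrees (near end) at 0, to -55 degrees (out to the right) at 2.0. Starts open, 0 to 0.35. It stays where it is left and takes about 2 to 5 N at the knob.
- cam_knob (a point): Middle of the upright round red knob on the lever's end, 90 mm from the pivot, 67 mm above the bench. The knob is 26 mm at its widest, z 42 to 87 mm above the bench, rigid with the lever; held from above, it can turn between the pads.
- cam_pivot (a point): Upright pivot axis of the cam lever, on the jig's centre line at jig x = -82 mm; this point is 32 mm above the bench. The wooden cam under the lever is a disc of 25 mm radius, 15 mm off the pivot, 16 to 36 mm above the bench; it pushes the nave's near end towards the stop, most at 1.9 rad, when the stop is pressed in about 4 mm.
- glue: White glue bottle with black label and black nozzle, 60 mm across, 172 mm high. Origin: centre of its underside. Leave alone.
- jar: Clear screw jar, white lid and green label, 84 mm across, 125 mm high. Origin: centre of its underside. Leave alone.
- paint: Small tin of blue paint, 68 mm across, 65 mm high. Origin: centre of its underside. Leave alone.
- porch: Spare stepped block of pale orange board, 60 x 55 mm, 55 mm high. Origin: centre of its underside. Leave alone.
- offcut: Flat board offcut 120 x 70 x 22 mm. Origin: centre of its underside. Leave alone.
- rule: Folded yellow rule 235 x 18 x 16 mm lying at the right. Origin: centre of its underside. Leave alone.
- brush: Flat paint brush lying at the left, about 200 mm long. Leave alone.
Mind the look-alikes: they are no part of the job. What is shaped like the tower but blue is not meant.

How it is judged:
By the outcome, as a careful person would: the job done as asked, in the order asked, and still so for the second after the job is handed in, with the robot touching nothing.
It also fails if it takes over 69 s, if anything falls off the work surface, if the arm or the gripper's body presses on something with over 40 N, if the wrist force passes 120 N, or if a joint passes its speed limit or range.

## Working session

There is one attempt and no reset: what is moved stays moved. The work goes in short steps, Python scripts to look and compute and a shell command to move; the robot and the scene stay as the last step left them, time stands still between calls to the robot, and variables do not carry over. Pictures are saved under pics/ and viewed, at most 10 in all, crops included, and the job is handed in when it is done.

```bash
mkdir -p pics; ls; cat > h.py <<'E'
import numpy as np, cv2
from workcell import telemetry, vision, workorder, nets, bot
def w(c,p): return np.array(c["rotation"])@np.array(p)+np.array(c["xyz"])
def cloud(c):
    z=c["z_map"]; v,u=np.mgrid[0:480,0:640]
    P=np.stack([(u-c["cx"])*z/c["fx"],(v-c["cy"])*z/c["fy"],z],-1)
    return P@np.array(c["rotation"]).T+np.array(c["xyz"])
E
python3 - <<'E'
from h import *
for n in ["top","scene"]:
    c=vision.camera(n); cv2.imwrite(f"pics/{n}0.png",c["pixels"]); P=cloud(c)
    print(n,np.round(c["xyz"]),np.shape(c["rotation"]))
    for t in ["tower","nave","cam_knob","cam_pivot","stop","fence","jig","porch","glue","jar","paint"]:
        for d in nets.tip_of(t,n)[:3]: print(t,round(d["conf"],2),np.round(w(c,d["point"])))
print(telemetry.observe())
E
```

```text
picsTraceback (most recent call last):
  File "<stdin>", line 3, in <module>
  File "h.py", line 7, in cloud
    return P@np.array(c["rotation"]).T+np.array(c["xyz"])
           ~~~~~~~~~~~~~~~~~~~~~~~~~~~^~~~~~~~~~~~~~~~~~~
ValueError: operands could not be broadcast together with shapes (480,640) (3,)
```

```bash
cat > h.py <<'E'
import numpy as np, cv2
from scipy.spatial.transform import Rotation as Ro
from workcell import telemetry, vision, workorder, nets, bot
def RR(c): return Ro.from_euler("xyz",c["rotation"]).as_matrix()
def w(c,p): return RR(c)@np.array(p)+np.array(c["xyz"])
def cloud(c):
    z=c["z_map"]; v,u=np.mgrid[0:480,0:640]
    P=np.stack([(u-c["cx"])*z/c["fx"],(v-c["cy"])*z/c["fy"],z],-1)
    P=P@RR(c).T+np.array(c["xyz"]); P[z<=0]=np.nan
    return P
def pix(c,p):
    q=RR(c).T@(np.array(p)-np.array(c["xyz"])); return np.round([c["cx"]+c["fx"]*q[0]/q[2],c["cy"]+c["fy"]*q[1]/q[2]])
E
python3 - <<'E'
from h import *
for n in ["top","scene"]:
    c=vision.camera(n); cv2.imwrite(f"pics/{n}0.png",c["pixels"]); P=cloud(c)
    print(n,np.round(c["xyz"]),c["rotation"])
    for t in ["tower","nave","cam_knob","cam_pivot","stop","fence","jig","porch","glue","jar","paint"]:
        for d in nets.tip_of(t,n)[:3]: p=w(c,d["point"]);print(t,round(d["conf"],2),np.round(p),pix(c,p))
print(telemetry.observe())
E
```

```text
top [ 391.  -44. 1656.] [-3.04738015  0.01583071 -1.54436974]
tower 0.97 [ 345. -500.    1.] [469. 298.]
tower 0.88 [ 503. -325.   -1.] [413. 246.]
tower 0.74 [ 403. -233.   -3.] [383. 278.]
nave 0.92 [541. 346.   0.] [201. 229.]
cam_knob 0.69 [440.  43.  64.] [294. 262.]
cam_pivot 0.91 [531.  60.  31.] [290. 233.]
cam_pivot 0.43 [675. 316.  -4.] [213. 188.]
cam_pivot 0.24 [722.   6.   9.] [310. 174.]
stop 0.9 [723.   5.   8.] [310. 174.]
fence 0.69 [641.  59.  29.] [292. 198.]
jig 0.63 [605.  37.  -1.] [299. 211.]
porch 0.67 [ 693. -289.    2.] [403. 186.]
porch 0.6 [ 338. -388.   -0.] [433. 300.]
glue 0.7 [675. 316.  -3.] [213. 188.]
jar 0.61 [ 697. -290.    2.] [403. 185.]
paint 0.88 [337. 375.  -6.] [189. 293.]
scene [1446.  367. 1247.] [-2.43671711 -0.01297415  2.00952156]
tower 0.89 [ 338. -499.    2.] [228. 172.]
tower 0.8 [ 399. -227.    4.] [289. 207.]
tower 0.6 [ 500. -323.    4.] [248. 217.]
nave 0.74 [721.   5.  15.] [309. 303.]
nave 0.61 [539. 346.   1.] [443. 301.]
cam_knob 0.83 [443.  43.  70.] [360. 228.]
cam_pivot 0.79 [523.  62.  33.] [355. 257.]
cam_pivot 0.53 [ 50
[... 405 characters left out ...]
75.   3.] [471. 255.]
{'t': 1.25, 'joint_pos': array([-1.27841017e+00,  2.76404274e-01, -2.63967529e-02,  1.26799110e+00,
       -4.98936451e-05,  1.46739390e+00]), 'dq': array([-0.00184588, -0.00020861, -0.0011274 , -0.0014349 , -0.00091024,
       -0.00068205]), 'tau': array([-2.44642128e-03, -4.45489132e+01,  2.95562983e+01,  1.00550260e-03,
       -3.77932838e-04,  2.36288045e-06]), 'tool_pos': array([ 240.93621248, -576.69414732,  231.31216932]), 'ee_rot': array([-3.14159169e+00,  5.00610644e-05,  3.95788580e-01]), 'wrist_force': array([ 0.03868708,  0.34815338, -0.18175737]), 'torque': array([ 0.00717068, -0.00475698, -0.03818066]), 'finger_force': 0.0, 'grip_width': 1.003472931606844}
```

View pics/top0.png

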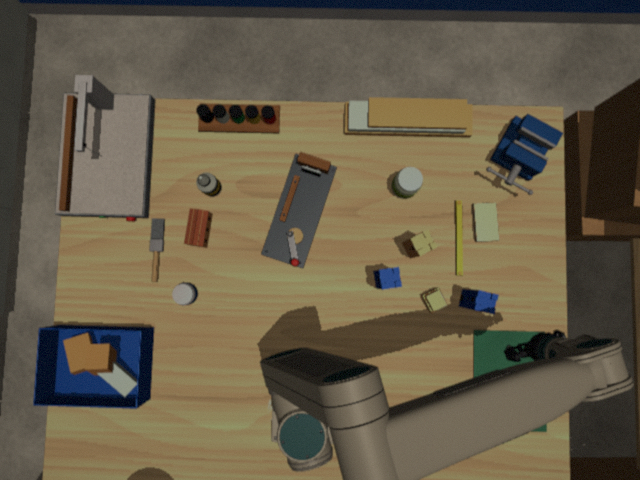

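View pics/scene0.png

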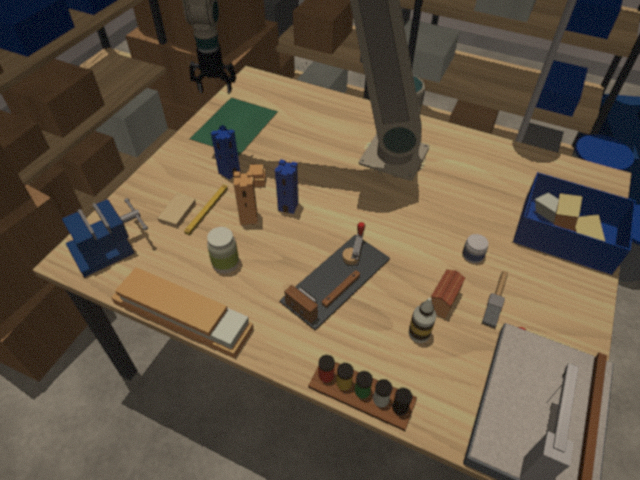

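```bash
python3 - <<'E'
from h import *
C={n:vision.camera(n) for n in ["top","scene"]}
c=C["scene"]; cv2.imwrite("pics/crop.png",cv2.resize(c["pixels"][100:300,190:380],None,fx=3,fy=3,interpolation=2))
def rect(P,cx,cy,r,z0,z1):
    m=(np.hypot(P[...,0]-cx,P[...,1]-cy)<r)&(P[...,2]>z0)&(P[...,2]<z1); q=P[m]
    (a,b,t)=cv2.minAreaRect(q[:,:2].astype(np.float32)); return len(q),np.round(a,1),np.round(b,1),round(t,1),np.round(np.percentile(q[:,2],[5,50,95]),1)
for n,c in C.items():
    P=cloud(c); print(n,c["fx"])
    print("tower top",rect(P,501,-324,60,155,195)); print("tower all",rect(P,501,-324,70,12,195))
    print("nave",rect(P,540,346,90,40,95))
    print("board",rect(P,605,37,230,5,20)); print("stopblk",rect(P,750,0,90,40,90))
    print("knob",rect(P,441,43,40,60,95)); print("fence",rect(P,640,59,100,24,36))
    for s in ["nave","tower","cam_knob"]:
        for d in nets.silhouettes(s,n)[:3]:
            q=P[d["mask"]]; q=q[np.isfinite(q[:,0])]
            print(s,round(d["conf"],2),len(q),np.round(np.median(q,0)))
    b=P[(abs(P[...,0]-500)<20)&(abs(P[...,1]-200)<20)]; print("bench z",np.nanmedian(b[:,2]))
E
```

```text
top 526.8710533281779
tower top (419, array([ 503.5, -323.3]), array([55.6, 57.3]), 29.6, array([163.9, 171.3, 180.1]))
tower all (585, array([ 503.5, -322.8]), array([56. , 58.1]), 29.6, array([ 36.5, 168.5, 179.4]))
nave (764, array([541.1, 347.2]), array([ 62.2, 109.8]), 83.6, array([55.1, 74.9, 84. ]))
board (4212, array([607.3,  39.2]), array([449.9, 451.9]), 15.5, array([ 5.4, 10.4, 16.7]))
stopblk (458, array([ 7.302e+02, -7.000e-01]), array([100. ,  78.2]), 75.8, array([47.2, 71.3, 79. ]))
knob (58, array([441.6,  42. ]), array([24. , 21.3]), 0.8, array([74.5, 82.9, 87.9]))
fence (272, array([638.2,  52.9]), array([ 64.7, 193.6]), 79.8, array([25.2, 29.6, 34.6]))
nave 0.97 837 [539. 337.  74.]
tower 0.69 720 [ 345. -478.  167.]
tower 0.63 477 [ 401. -226.  170.]
tower 0.59 616 [ 499. -313.  168.]
cam_knob 0.86 359 [507.  47.  41.]
cam_knob 0.34 519 [ 525. -462.   14.]
bench z -1.2655942440530907
scene 516.6419911266123
tower top (338, array([ 500.9, -322.6]), array([63.3, 56.9]), 29.0, array([158.1, 173.3, 182.9]))
tower all (971, array([ 501.8, -322. ]), array([65.1, 58. ]), 27.6, array([ 26.1, 124.9, 180.4]))
nave (862, array([538.4, 346.8]), array([ 58.9, 117.3]), 83.5, array([50. , 77. , 86.2]))
board (4703, array([606.4,  36.1]), array([452.2, 455.2]), 77.6, array([ 5.3, 12. , 17.9]))
stopblk (639, array([744.5,  -3.3]), array([102.3,  51.6]), 75.0, array([45.3, 72.4, 78.9]))
knob (77, array([442.6,  44.6]), array([24.9, 22.6]), 25.2, array([62.9, 82.9, 91.9]))
fence (322, array([627.,  69.]), array([173.7,  60.8]), 1.1, array([25.7, 31.2, 35. ]))
nave 0.89 980 [561. 349.  76.]
tower 0.74 1098 [ 422. -220.  117.]
tower 0.74 4786 [620.  42.  16.]
tower 0.58 1038 [ 360. -478.  111.]
cam_knob 0.58 397 [505.  49.  44.]
cam_knob 0.36 771 [ 587. -538.   22.]
bench z 1.4811111140395496
```

View pics/crop.png

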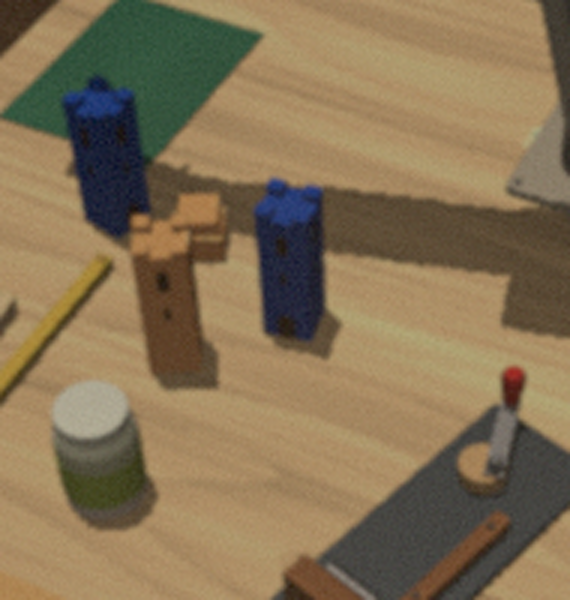

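The crop shows two blue look-alike towers, at (100,150) and (290,255). The pale orange tower at (165,290) is the one meant: it has the right colour and height, and its top measures 178 mm at world (502, -323). The stepped porch is behind it at (205,225). The nave is the only one, at top-camera pixel (200,228). I'm moving above the tower now.

```bash
python3 -m creep '[{"z":-0.05,"claw":0.085},{"x":0.339,"y":-0.133,"z":-0.06,"rz":-1.684,"claw":0.085},{"x":0.339,"y":-0.133,"z":-0.06,"rz":-1.684},{"x":0.339,"y":-0.133,"z":-0.06,"rz":-1.684},{"x":0.339,"y":-0.133,"z":-0.06,"rz":-1.684},{"x":0.339,"y":-0.133,"z":-0.06,"rz":-1.684},{"x":0.339,"y":-0.133,"z":-0.06,"rz":-1.684},{"x":0.339,"y":-0.133,"z":-0.06,"rz":-1.684},{"x":0.339,"y":-0.133,"z":-0.06,"rz":-1.684},{"x":0.339,"y":-0.133,"z":-0.06,"rz":-1.684}]' 40
cat >> h.py <<'E'
def st():
    s=telemetry.observe(); print("t",round(s["t"],2),"tcp",np.round(s["tool_pos"],1),"rpy",np.round(np.degrees(s["ee_rot"]),1),"F",np.round(s["wrist_force"],1),"grip",round(s["grip_width"]*85.4,1),round(s["finger_force"],1),"j",np.round(s["joint_pos"],2)); return s
def go(x,y,z,yawdeg):
    "tool-frame shift (m) and rz to reach a world pose pointing down"
    s=telemetry.observe(); R=Ro.from_euler("xyz",s["ee_rot"])
    d=R.inv().apply(np.array([x,y,z])-s["tool_pos"])/1000
    r=(R.inv()*Ro.from_euler("xyz",[180,0,yawdeg],degrees=True)).as_rotvec()
    print("go",np.round(d,4),"r",np.round(r,3))
E
python3 - <<'E'
from h import *
st()
c=vision.camera("wrist"); cv2.imwrite("pics/wr1.png",c["pixels"]); P=cloud(c)
m=(np.hypot(P[...,0]-502,P[...,1]+323)<60)&(P[...,2]>160)&(P[...,2]<195); q=P[m]
print(len(q),cv2.minAreaRect(q[:,:2].astype(np.float32)),np.nanpercentile(q[:,2],[5,50,95]),c["xyz"],c["rotation"])
# jig from top: dark low-saturation
c=vision.camera("top"); P=cloud(c); hsv=cv2.cvtColor(c["pixels"],cv2.COLOR_BGR2HSV)
for n in ["top","scene"]:
    c=vision.camera(n); P=cloud(c); hsv=cv2.cvtColor(c["pixels"],cv2.COLOR_BGR2HSV)
    m=(np.hypot(P[...,0]-605,P[...,1]-39)<185)&(P[...,2]<22)&(hsv[...,1]<90)
    k,l,s_,ce=cv2.connectedComponentsWithStats(m.astype(np.uint8)); i=1+np.argmax(s_[1:,4]); q=P[l==i]
    print(n,s_[i,4],cv2.minAreaRect(q[:,:2].astype(np.float32)),np.median(q[:,2]))
    qq=q-q.mean(0); print(np.degrees(0.5*np.arctan2(2*(qq[:,0]*qq[:,1]).mean(),(qq[:,0]**2-qq[:,1]**2).mean())), q.mean(0))
E
```

```text
t 1.65 tcp [ 240.9 -576.7  231.3] rpy [-180.     0.    22.7] F [ 0.1 -0.9 -0.1] grip 85.6 0.0 j [-1.28  0.28 -0.03  1.27 -0.    1.47]
0 ((0.0, 0.0), (0.0, 0.0), 0.0) nan [ 306.99383621 -548.89947805  374.27713544] [ 2.85875718e+00 -9.37110539e-04 -1.17491200e+00]
top 3715 ((608.1768798828125, 42.401832580566406), (168.7867889404297, 346.7010498046875), 75.99991607666016) 11.038306193268227
-19.919521632680347 [597.23862609  38.41715852  10.90421523]
scene 3059 ((599.1650390625, 35.74555206298828), (151.5183563232422, 353.31207275390625), 73.05538940429688) 13.980367916879004
-16.690905689017693 [599.03927009  45.51801687  13.87137519]schema error: expected keys x, y, z, rx, ry, rz, claw
  return np.nanmean(a, axis, out=out, keepdims=keepdims)
```

View pics/wr1.png

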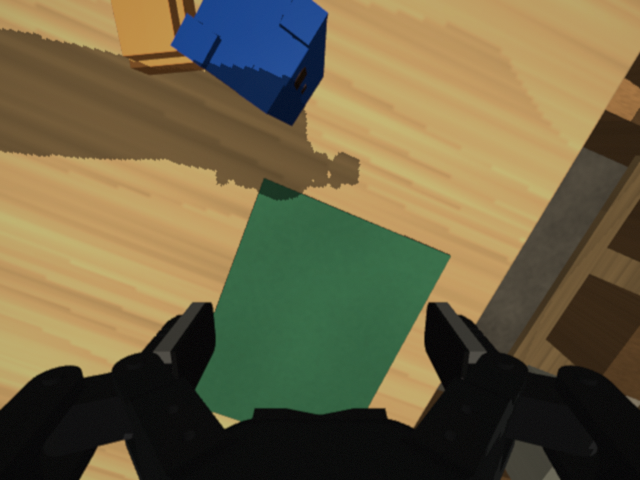

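The picture shows the open fingers at the bottom over the green mat and a blue look-alike at (260,50). The move was refused because every row needs all the keys, so I'm retyping it.

```bash
python3 -m creep '[{"x":0,"y":0,"z":-0.05,"rx":0,"ry":0,"rz":0,"claw":0.085},{"x":0.339,"y":-0.133,"z":-0.06,"rx":0,"ry":0,"rz":-1.684,"claw":0.085},{"x":0.339,"y":-0.133,"z":-0.06,"rx":0,"ry":0,"rz":-1.684,"claw":0.085},{"x":0.339,"y":-0.133,"z":-0.06,"rx":0,"ry":0,"rz":-1.684,"claw":0.085},{"x":0.339,"y":-0.133,"z":-0.06,"rx":0,"ry":0,"rz":-1.684,"claw":0.085},{"x":0.339,"y":-0.133,"z":-0.06,"rx":0,"ry":0,"rz":-1.684,"claw":0.085},{"x":0.339,"y":-0.133,"z":-0.06,"rx":0,"ry":0,"rz":-1.684,"claw":0.085},{"x":0.339,"y":-0.133,"z":-0.06,"rx":0,"ry":0,"rz":-1.684,"claw":0.085},{"x":0.339,"y":-0.133,"z":-0.06,"rx":0,"ry":0,"rz":-1.684,"claw":0.085},{"x":0.339,"y":-0.133,"z":-0.06,"rx":0,"ry":0,"rz":-1.684,"claw":0.085}]' 40
python3 - <<'E'
from h import *
st()
c=vision.camera("wrist"); P=cloud(c); cv2.imwrite("pics/wr2.png",c["pixels"])
m=(np.hypot(P[...,0]-502,P[...,1]+323)<60)&(P[...,2]>160)&(P[...,2]<195); q=P[m]
print(len(q))
if len(q): print(cv2.minAreaRect(q[:,:2].astype(np.float32)),np.nanpercentile(q[:,2],[5,50,95]))
go(502.5,-323,126,119)
E
```

```text
t: 3.1
tool_pos: [502.7, -322.9, 291.3]
ee_rot: [-3.142, 0.0, 2.087]
wrist_force: [0.1, -0.7, -0.7]
grip_width: 0.994
finger_force: 0.0
t 3.1 tcp [ 502.7 -322.9  291.3] rpy [-180.     0.   119.6] F [ 0.1 -0.7 -0.7] grip 84.9 0.0 j [-0.68  0.2   0.01  1.37 -0.    0.38]
5486
((502.5736389160156, -322.92449951171875), (56.140113830566406, 56.51203155517578), 29.29275131225586) [169.33039818 171.09886157 179.18916804]
go [ 1.000e-04 -1.000e-04  1.653e-01] r [-0.    -0.     0.013]
```

```bash
python3 -m creep '[{"x":0,"y":0,"z":0.06,"rx":0,"ry":0,"rz":0.006,"claw":0.085},{"x":0,"y":0,"z":0.12,"rx":0,"ry":0,"rz":0.006,"claw":0.085},{"x":0,"y":0,"z":0.165,"rx":0,"ry":0,"rz":0.006,"claw":0.085},{"x":0,"y":0,"z":0.165,"rx":0,"ry":0,"rz":0.006,"claw":0.085},{"x":0,"y":0,"z":0.165,"rx":0,"ry":0,"rz":0.006,"claw":0.05},{"x":0,"y":0,"z":0.165,"rx":0,"ry":0,"rz":0.006,"claw":0.05},{"x":0,"y":0,"z":0.165,"rx":0,"ry":0,"rz":0.006,"claw":0.05},{"x":0,"y":0,"z":0.165,"rx":0,"ry":0,"rz":0.006,"claw":0.05},{"x":0,"y":0,"z":0.165,"rx":0,"ry":0,"rz":0.006,"claw":0.05}]' 40
```

```text
t: 4.28
tool_pos: [504.3, -325.1, 129.5]
ee_rot: [3.14, 0.006, 2.073]
wrist_force: [-0.5, -1.3, 7.1]
grip_width: 0.652
finger_force: 43.4
```

```bash
python3 -m creep '[{"x":0,"y":0,"z":-0.03,"rx":0,"ry":0,"rz":0,"claw":0.05},{"x":0,"y":0,"z":-0.08,"rx":0,"ry":0,"rz":0,"claw":0.05},{"x":0.02,"y":0.035,"z":-0.13,"rx":0,"ry":0,"rz":0,"claw":0.05},{"x":0.2,"y":0.331,"z":-0.14,"rx":0,"ry":0,"rz":-0.789,"claw":0.05},{"x":0.2,"y":0.331,"z":-0.14,"rx":0,"ry":0,"rz":-0.789,"claw":0.05},{"x":0.2,"y":0.331,"z":-0.14,"rx":0,"ry":0,"rz":-0.789,"claw":0.05},{"x":0.2,"y":0.331,"z":-0.14,"rx":0,"ry":0,"rz":-0.789,"claw":0.05},{"x":0.2,"y":0.331,"z":-0.14,"rx":0,"ry":0,"rz":-0.789,"claw":0.05},{"x":0.2,"y":0.331,"z":-0.14,"rx":0,"ry":0,"rz":-0.789,"claw":0.05},{"x":0.2,"y":0.331,"z":-0.14,"rx":0,"ry":0,"rz":-0.789,"claw":0.05}]'
python3 - <<'E'
from h import *
st()
for n in ["wrist","top","scene"]:
    c=vision.camera(n); P=cloud(c)
    if n=="wrist": cv2.imwrite("pics/wr3.png",c["pixels"]); np.save("wr3.npy",P)
    for t in ["cam_knob","cam_pivot","stop","fence","jig","tower"]:
        for d in nets.tip_of(t,n)[:1]: p=w(c,d["point"]);print(n,t,round(d["conf"],2),np.round(p,1),pix(c,p))
E
```

```text
t: 5.52
tool_pos: [697.0, 14.5, 266.2]
ee_rot: [3.141, 0.0, 2.867]
wrist_force: [-0.2, 0.4, -2.7]
grip_width: 0.649
finger_force: 43.9
t 5.53 tcp [697.   14.5 266.2] rpy [180.    0.  164.2] F [-0.2  0.4 -2.7] grip 55.4 43.9 j [-0.07  0.39  0.21  1.38  0.    0.2 ]
wrist cam_pivot 0.74 [528.4  61.2  33.4] [318.  23.]
wrist stop 0.39 [ 696.8 -289.9    2.8] [ 79. 270.]
wrist fence 0.85 [639.2  62.7  33.9] [349. 141.]
wrist jig 0.97 [609.   34.5  -3.3] [315. 121.]
wrist tower 0.76 [692.7  17.8 136.1] [321. 226.]
top stop 0.8 [723.6   3.5   9.3] [310. 174.]
top tower 0.95 [ 343.1 -499.4   -1.5] [469. 299.]
scene cam_knob 0.79 [438.3  41.7  67.3] [360. 228.]
scene cam_pivot 0.61 [525.8  60.2  34.6] [354. 257.]
scene stop 0.82 [721.7   3.   12.9] [308. 304.]
scene fence 0.86 [638.8  57.3  35.2] [338. 284.]
scene jig 0.72 [600.2  38.    4.6] [337. 278.]
scene tower 0.92 [ 399.  -228.     0.6] [288. 207.]
```

View pics/wr3.png

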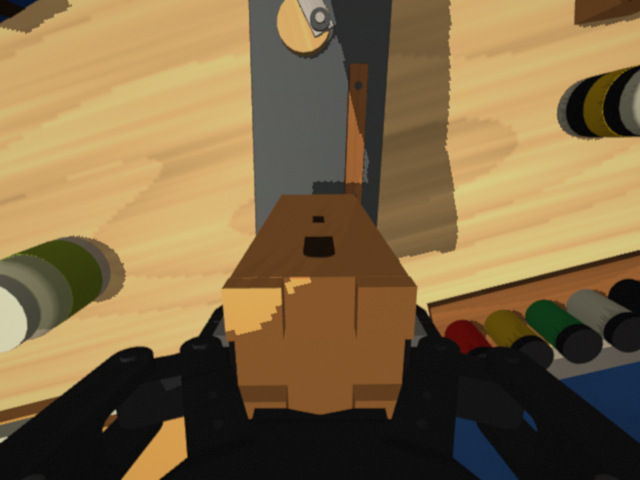

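The picture shows the tower held upright, the board from (250,0) to (385,190), the fence at (357,130) and the cam at (305,25). I'll fit the jig axes from these edges.

```bash
python3 - <<'E'
from h import *
P=np.load("wr3.npy"); z=P[...,2]
near=(np.hypot(P[...,0]-600,P[...,1]-40)<190)
def fit(q,nm):
    vx,vy,x0,y0=cv2.fitLine(q[:,:2].astype(np.float32),cv2.DIST_HUBER,0,.01,.01).ravel()
    a=np.degrees(np.arctan2(vy,vx)); a=(a+90)%180-90; print(nm,len(q),"ang",round(float(a),2),"pt",round(float(x0),1),round(float(y0),1)); return a,x0,y0
L=[];F=[];R=[]
for r in range(5,185):
    b=np.where(near[r]&(z[r]>7)&(z[r]<17))[0]
    if len(b)>30:
        L.append(P[r,b[0]]); R.append(P[r,b[-1]])
    f=np.where(near[r]&(z[r]>26)&(z[r]<35)&(np.arange(640)>335))[0]
    if r>68 and len(f)>5: F.append([P[r,f[0]],P[r,f[-1]]])
L=np.array(L);F=np.array(F);R=np.array(R)
S={}
S['L']=fit(L,"board -y edge"); S['R']=fit(R,"board +y edge"); S['fi']=fit(F[:,0],"fence inner"); S['fo']=fit(F[:,1],"fence outer")
a=np.median([S[k][0] for k in S]); u=np.array([np.cos(np.radians(a)),np.sin(np.radians(a))]); n=np.array([-u[1],u[0]])
print("a",a)
for k,off in dict(L=-70,R=70,fi=30,fo=48).items():
    print(k,"jig y=0 line at n.p=",round(float(n@np.array(S[k][1:])-off),2))
q=F.reshape(-1,3); print("fence x range (u.p)",np.percentile(q[:,:2]@u,[0,100]))
# tower held: side points
t=P[(abs(P[...,0]-697)<60)&(abs(P[...,1]-14)<45)&(z>178)&(z<330)]; print(len(t))
for p,nm in [((722.5,4),'stop120'),((527.5,61),'pivot-82'),((639,60),'fence25'),((694,13),'tgt')]: print(nm,u@np.array(p),n@np.array(p))
# cam disc top
d=P[near&(z>33)&(z<39)&(np.hypot(P[...,0]-528,P[...,1]-61)<60)]; print("cam",len(d),d.mean(0), d[:,:2].mean(0)@u,d[:,:2].mean(0)@n)
# front face of the tower (z<320), facing jig -x
cx=P[(z>150)&(z<235)&(abs(P[...,1]-20)<40)&(P[...,0]>640)&(P[...,0]<690)]; print(len(cx))
for lo in (100,130,160,190,220):
    h=P[(z>lo)&(z<lo+25)&(abs(P[...,1]-20)<40)&(P[...,0]>640)&(P[...,0]<700)]
    if len(h)>20: print(lo,len(h),"x",np.median(h[:,:2]@u),"y",np.percentile(h[:,:2]@n,[1,99]))
E
```

```text
board -y edge 180 ang -16.88 pt 568.7 -22.1
board +y edge 180 ang -16.95 pt 603.3 112.1
fence inner 116 ang -16.92 pt 627.9 63.8
fence outer 116 ang -16.95 pt 630.5 81.0
a -16.932442
L jig y=0 line at n.p= 214.49
R jig y=0 line at n.p= 212.96
fi jig y=0 line at n.p= 213.92
fo jig y=0 line at n.p= 213.09
fence x range (u.p) [525.24008689 636.51066892]
41906
stop120 690.013801574707 214.25032085180283
pivot-82 486.8663774728775 211.98674136400223
fence25 593.823965549469 243.5037885904312
tgt 660.1281148195267 214.55970883369446
cam 1584 [528.44830883  41.09053528  36.34335458] 493.57208636704325 193.21656447026277
2464
130 253 x 631.9947534824868 y [188.06060049 242.28547288]
160 539 x 632.1316141056373 y [188.51455215 242.55594085]
190 777 x 632.2290305994981 y [188.73144471 242.81477781]
220 1219 x 632.2723684690013 y [188.96964492 243.03708444]
```

```bash
python3 -m creep '[{"x":0.005,"y":-0.004,"z":0.04,"rx":0,"ry":0,"rz":0.02,"claw":0.05},{"x":0.005,"y":-0.004,"z":0.085,"rx":0,"ry":0,"rz":0.02,"claw":0.05},{"x":0.005,"y":-0.004,"z":0.105,"rx":0,"ry":0,"rz":0.02,"claw":0.05},{"x":0.005,"y":-0.004,"z":0.114,"rx":0,"ry":0,"rz":0.02,"claw":0.05},{"x":0.005,"y":-0.004,"z":0.114,"rx":0,"ry":0,"rz":0.02,"claw":0.05},{"x":0.005,"y":-0.004,"z":0.114,"rx":0,"ry":0,"rz":0.02,"claw":0.05}]'
cat >> h.py <<'E'
A=np.radians(-16.93);U=np.array([np.cos(A),np.sin(A)]);N=np.array([-U[1],U[0]])
def jig(P): # world cloud -> jig frame (origin u=569.5,n=213.6)
    Q=P.copy(); Q[...,0]=P[...,:2]@U-569.5; Q[...,1]=P[...,:2]@N-213.6; return Q
E
cat > m.py <<'E'
from h import *
s=st(); print("TCP jig",np.round(jig(s["tool_pos"]),1))
for n in ["top","scene","wrist"]:
    c=vision.camera(n); Q=jig(cloud(c)); Q=Q[np.isfinite(Q[...,0])]
    if n=="wrist": cv2.imwrite(f"pics/m{int(s['t']*10)}.png",c["pixels"])
    b=Q[(abs(Q[:,2]-74)<4)&(Q[:,0]>125)&(Q[:,0]<180)&(abs(Q[:,1])<70)]
    if len(b)>20: print(n,"block x136-166,y+-50:",len(b),np.round(np.percentile(b[:,0],[2,98]),1),np.round(np.percentile(b[:,1],[2,98]),1))
    r=Q[(Q[:,2]>50)&(Q[:,2]<66)&(Q[:,0]>110)&(Q[:,0]<134)&(abs(Q[:,1])<40)]
    if len(r)>10: print(n,"stop",len(r),np.round(np.percentile(r[:,0],[2,50,98]),1),np.round(np.percentile(r[:,1],[2,98]),1))
    f=Q[(abs(Q[:,2]-30)<3)&(Q[:,0]>-60)&(Q[:,0]<62)&(Q[:,1]>20)&(Q[:,1]<55)]
    if len(f)>20: print(n,"fence y30-48:",len(f),np.round(np.percentile(f[:,1],[3,97]),1),"x",np.round(np.percentile(f[:,0],[0,100]),1))
    for lo in (40,80,120,150):
        h=Q[(Q[:,2]>lo)&(Q[:,2]<lo+25)&(abs(Q[:,1])<45)&(Q[:,0]>35)&(Q[:,0]<85)]
        if len(h)>30: print(n,"tower front z",lo,len(h),"x",np.round(np.median(h[:,0]),1),"y",np.round(np.percentile(h[:,1],[1,99]),1))
E
python3 m.py
```

```text
t: 7.32
tool_pos: [691.7, 9.0, 154.4]
ee_rot: [3.141, 0.003, 2.843]
wrist_force: [0.1, -0.4, -1.5]
grip_width: 0.653
finger_force: 43.8
t 7.33 tcp [691.7   9.  154.4] rpy [180.    0.2 162.9] F [ 0.1 -0.4 -1.5] grip 55.8 43.8 j [-0.08  0.43  0.03  1.16  0.    0.22]
TCP jig [ 89.6  -3.6 154.4]
top block x136-166,y+-50: 69 [138.6 166.7] [-49.5 -18.7]
scene block x136-166,y+-50: 308 [134.8 164.7] [-48.4  48.8]
scene stop 98 [110.6 120.1 127. ] [-29.8  29.4]
scene fence y30-48: 137 [29.5 49. ] x [-51.1  62. ]
scene tower front z 40 35 x 70.5 y [20.5 25.2]
scene tower front z 80 33 x 71.5 y [20.8 25.2]
scene tower front z 120 35 x 73.4 y [21.3 25.3]
wrist fence y30-48: 4270 [30.3 47.5] x [-49.4  61.8]
wrist tower front z 40 480 x 59.1 y [-31.4  22.7]
wrist tower front z 80 788 x 59.2 y [-31.2  23. ]
wrist tower front z 120 1485 x 59.2 y [-30.8  23.4]
wrist tower front z 150 2789 x 59.2 y [-43.1  37.1]
```

```bash
python3 -m creep '[{"x":-0.004,"y":0.0038,"z":0,"rx":0,"ry":0,"rz":-0.003,"claw":0.05},{"x":-0.004,"y":0.0038,"z":0.005,"rx":0,"ry":0,"rz":-0.003,"claw":0.05},{"x":-0.004,"y":0.0038,"z":0.009,"rx":0,"ry":0,"rz":-0.003,"claw":0.05},{"x":-0.004,"y":0.0038,"z":0.011,"rx":0,"ry":0,"rz":-0.003,"claw":0.05},{"x":-0.004,"y":0.0038,"z":0.012,"rx":0,"ry":0,"rz":-0.003,"claw":0.05},{"x":-0.004,"y":0.0038,"z":0.012,"rx":0,"ry":0,"rz":-0.003,"claw":0.05}]'
python3 m.py | grep -v top
```

```text
t: 8.22
tool_pos: [694.9, 11.4, 141.8]
ee_rot: [-3.142, 0.0, 2.846]
wrist_force: [-2.3, 0.2, 4.9]
grip_width: 0.651
finger_force: 44.7
t 8.22 tcp [694.9  11.4 141.8] rpy [-180.     0.   163.1] F [-2.3  0.2  4.9] grip 55.6 44.7 j [-0.08  0.45  0.03  1.15 -0.    0.22]
TCP jig [ 92.   -0.3 141.8]
scene block x136-166,y+-50: 296 [134.6 165.2] [-48.7  49.6]
scene fence y30-48: 142 [29.5 48.2] x [-51.7  61.8]
scene tower front z 80 31 x 70.4 y [24.1 28.4]
wrist fence y30-48: 4754 [30.3 47.4] x [-49.9  62. ]
wrist tower front z 40 552 x 61.2 y [-28.1  26. ]
wrist tower front z 80 960 x 61.4 y [-27.8  26.4]
wrist tower front z 120 1836 x 61.7 y [-27.5  26.8]
wrist tower front z 150 3495 x 61.9 y [-27.5  27.7]
```

```bash
python3 -m creep '[{"x":0,"y":0,"z":-0.001,"rx":0,"ry":0,"rz":0,"claw":0.05},{"x":-0.0015,"y":0.0003,"z":-0.001,"rx":0,"ry":0,"rz":0,"claw":0.05},{"x":-0.0025,"y":0.0003,"z":-0.001,"rx":0,"ry":0,"rz":0,"claw":0.05},{"x":-0.0025,"y":0.0003,"z":-0.001,"rx":0,"ry":0,"rz":0,"claw":0.05}]'
python3 m.py | grep -v top
```

```text
t: 8.88
tool_pos: [696.3, 11.1, 141.9]
ee_rot: [-3.141, -0.003, 2.846]
wrist_force: [-6.0, -0.2, 6.7]
grip_width: 0.652
finger_force: 44.9
t 8.88 tcp [696.3  11.1 141.9] rpy [-1.800e+02 -1.000e-01  1.631e+02] F [-6.  -0.2  6.7] grip 55.6 44.9 j [-0.08  0.46  0.04  1.15 -0.    0.22]
TCP jig [ 93.4  -0.3 141.9]
scene block x136-166,y+-50: 314 [134.8 164.9] [-48.1  48.9]
scene fence y30-48: 150 [29.3 47.6] x [-52.8  60.8]
scene tower front z 40 31 x 72.9 y [23.6 28.1]
scene tower front z 80 32 x 74.4 y [24.1 27.8]
wrist fence y30-48: 4726 [30.4 47.5] x [-49.2  61.9]
wrist tower front z 40 561 x 61.6 y [-28.1  26.1]
wrist tower front z 80 975 x 62.2 y [-27.7  26.5]
wrist tower front z 120 1857 x 62.8 y [-27.4  26.8]
wrist tower front z 150 3530 x 63.2 y [-27.4  27.4]
```

```bash
python3 -m creep '[{"x":0,"y":0,"z":-0.0015,"rx":0,"ry":0,"rz":0,"claw":0.05},{"x":0,"y":0,"z":-0.0025,"rx":0,"ry":0,"rz":0,"claw":0.05},{"x":0,"y":0,"z":-0.0025,"rx":0,"ry":0,"rz":0,"claw":0.05}]'
python3 m.py | grep wrist_f -A9 | grep -v top; python3 m.py | grep -E "TCP|wrist|F "
```

```text
t: 9.4
tool_pos: [697.7, 11.1, 143.3]
ee_rot: [3.142, -0.0, 2.846]
wrist_force: [1.0, 0.4, -2.2]
grip_width: 0.649
finger_force: 43.7
t 9.55 tcp [697.6  11.1 143.5] rpy [-180.    -0.   163.1] F [ 0.  -0.6 -2.4] grip 55.8 43.7 j [-0.08  0.45  0.04  1.15  0.    0.22]
TCP jig [9.460e+01 1.000e-01 1.435e+02]
wrist fence y30-48: 4695 [30.4 47.5] x [-49.2  61.9]
wrist tower front z 40 562 x 63.7 y [-27.6  26.5]
wrist tower front z 80 928 x 64.0 y [-27.4  26.8]
wrist tower front z 120 1757 x 64.3 y [-27.   27.2]
wrist tower front z 150 3331 x 64.5 y [-26.8  27.6]
```

```bash
python3 -m creep '[{"x":-0.0005,"y":0.0004,"z":0.0005,"rx":0,"ry":0,"rz":0,"claw":0.05},{"x":-0.0005,"y":0.0004,"z":0.001,"rx":0,"ry":0,"rz":0,"claw":0.05},{"x":-0.0005,"y":0.0004,"z":0.0014,"rx":0,"ry":0,"rz":0,"claw":0.05},{"x":-0.0005,"y":0.0004,"z":0.0014,"rx":0,"ry":0,"rz":0,"claw":0.05}]'
```

```text
t: 10.2
tool_pos: [698.1, 11.3, 142.4]
ee_rot: [-3.142, -0.0, 2.846]
wrist_force: [-0.4, 0.1, -1.1]
grip_width: 0.654
finger_force: 43.8
```

```bash
python3 -m creep '[{"x":0,"y":0,"z":0.0006,"rx":0,"ry":0,"rz":0,"claw":0.05},{"x":0,"y":0,"z":0.0006,"rx":0,"ry":0,"rz":0,"claw":0.05},{"x":0,"y":0,"z":0.0006,"rx":0,"ry":0,"rz":0,"claw":0.06},{"x":0,"y":0,"z":0.0006,"rx":0,"ry":0,"rz":0,"claw":0.068},{"x":0,"y":0,"z":0.0006,"rx":0,"ry":0,"rz":0,"claw":0.085},{"x":0,"y":0,"z":0.0006,"rx":0,"ry":0,"rz":0,"claw":0.085},{"x":0,"y":0,"z":0.0006,"rx":0,"ry":0,"rz":0,"claw":0.085},{"x":0,"y":0,"z":-0.05,"rx":0,"ry":0,"rz":0,"claw":0.085},{"x":0,"y":0,"z":-0.1,"rx":0,"ry":0,"rz":0,"claw":0.085},{"x":0,"y":0,"z":-0.1,"rx":0,"ry":0,"rz":0,"claw":0.085}]'
sed -i 's/(60,)/(60,)/' m.py; python3 m.py; python3 - <<'E'
from h import *
c=vision.camera("wrist");Q=jig(cloud(c));q=Q[(Q[...,2]>178)&(Q[...,2]<196)&(abs(Q[...,0]-92)<50)&(abs(Q[...,1])<45)]
print("tower top",len(q),cv2.minAreaRect(q[:,:2].astype(np.float32)),np.percentile(q[:,2],[5,50,95]))
go(541-20*np.cos(np.radians(-6.5)),347+20*np.sin(np.radians(6.5)),242,173.5)
E
```

```text
t: 11.45
tool_pos: [701.6, 11.0, 248.9]
ee_rot: [3.139, 0.011, 2.846]
wrist_force: [0.2, -0.2, -0.4]
grip_width: 0.998
finger_force: 0.0
t 11.45 tcp [701.6  11.  248.9] rpy [179.9   0.6 163. ] F [ 0.2 -0.2 -0.4] grip 85.2 0.0 j [-0.08  0.4   0.18  1.34 -0.    0.22]
TCP jig [ 98.5   1.3 248.9]
scene block x136-166,y+-50: 314 [134.6 164.8] [-48.   49.1]
scene stop 81 [112.2 121.8 126.8] [-28.   29.4]
scene fence y30-48: 156 [30.  48.7] x [-52.   61.8]
scene tower front z 150 33 x 73.3 y [23.8 28.2]
wrist block x136-166,y+-50: 364 [136.7 164.6] [-49.2  49.8]
wrist fence y30-48: 2390 [30.4 47.5] x [-49.2  62. ]
wrist tower front z 40 185 x 63.9 y [-27.9  25.8]
wrist tower front z 80 262 x 63.9 y [-28.2  26.1]
wrist tower front z 120 387 x 63.8 y [-28.2  26.1]
wrist tower front z 150 604 x 63.7 y [-28.  26.]
tower top 8903 ((91.83724975585938, -0.7542953491210938), (56.756683349609375, 56.1856575012207), 0.5954200029373169) [181.51237341 183.10418261 191.11316954]
go [ 0.2669  0.2719 -0.0007] r [-0.    -0.003 -0.182]
```

```bash
python3 -m creep '[{"x":0.267,"y":0.272,"z":-0.02,"rx":0,"ry":0,"rz":-0.182,"claw":0.085},{"x":0.267,"y":0.272,"z":-0.02,"rx":0,"ry":0,"rz":-0.182,"claw":0.085},{"x":0.267,"y":0.272,"z":-0.02,"rx":0,"ry":0,"rz":-0.182,"claw":0.085},{"x":0.267,"y":0.272,"z":-0.02,"rx":0,"ry":0,"rz":-0.182,"claw":0.085},{"x":0.267,"y":0.272,"z":0.0,"rx":0,"ry":0,"rz":-0.182,"claw":0.085},{"x":0.267,"y":0.272,"z":0.04,"rx":0,"ry":0,"rz":-0.182,"claw":0.085},{"x":0.267,"y":0.272,"z":0.05,"rx":0,"ry":0,"rz":-0.182,"claw":0.085},{"x":0.267,"y":0.272,"z":0.05,"rx":0,"ry":0,"rz":-0.182,"claw":0.085},{"x":0.267,"y":0.272,"z":0.05,"rx":0,"ry":0,"rz":-0.182,"claw":0.085}]' 
python3 - <<'E'
from h import *
st()
c=vision.camera("wrist");Q=cloud(c);cv2.imwrite("pics/n1.png",c["pixels"])
q=Q[(Q[...,2]>60)&(Q[...,2]<90)&(abs(Q[...,0]-540)<80)&(abs(Q[...,1]-347)<50)]
(a,b,t)=cv2.minAreaRect(q[:,:2].astype(np.float32)); print(len(q),a,b,t,np.percentile(q[:,2],[2,50,98]))
E
```

```text
t: 12.78
tool_pos: [522.4, 348.6, 192.3]
ee_rot: [-3.141, -0.0, 3.027]
wrist_force: [-0.1, 1.0, 0.1]
grip_width: 0.995
finger_force: 0.0
t 12.78 tcp [522.4 348.6 192.3] rpy [-180.    -0.   173.4] F [-0.1  1.   0.1] grip 85.0 0.0 j [ 0.49  0.3  -0.07  1.19 -0.    0.6 ]
10373 (540.32421875, 347.228759765625) (59.01432418823242, 110.64092254638672) 83.32196807861328 [69.40219753 77.20279623 83.52866656]
```

```bash
python3 -m creep '[{"x":0,"y":0.0006,"z":0.06,"rx":0,"ry":0,"rz":0.002,"claw":0.085},{"x":0,"y":0.0006,"z":0.12,"rx":0,"ry":0,"rz":0.002,"claw":0.085},{"x":0,"y":0.0006,"z":0.158,"rx":0,"ry":0,"rz":0.002,"claw":0.085},{"x":0,"y":0.0006,"z":0.158,"rx":0,"ry":0,"rz":0.002,"claw":0.085},{"x":0,"y":0.0006,"z":0.158,"rx":0,"ry":0,"rz":0.002,"claw":0.05},{"x":0,"y":0.0006,"z":0.158,"rx":0,"ry":0,"rz":0.002,"claw":0.05},{"x":0,"y":0.0006,"z":0.158,"rx":0,"ry":0,"rz":0.002,"claw":0.05},{"x":0,"y":0.0006,"z":0.158,"rx":0,"ry":0,"rz":0.002,"claw":0.05},{"x":0,"y":0.0006,"z":0.158,"rx":0,"ry":0,"rz":0.002,"claw":0.05}]' 40
```

```text
t: 13.95
tool_pos: [524.9, 350.6, 37.9]
ee_rot: [3.139, 0.006, 3.025]
wrist_force: [0.3, -3.1, 7.0]
grip_width: 0.661
finger_force: 41.7
```

```bash
python3 -m creep '[{"x":0,"y":0,"z":-0.03,"rx":0,"ry":0,"rz":0,"claw":0.05},{"x":0,"y":0,"z":-0.08,"rx":0,"ry":0,"rz":0,"claw":0.05},{"x":-0.02,"y":-0.05,"z":-0.116,"rx":0,"ry":0,"rz":0,"claw":0.05},{"x":-0.104,"y":-0.302,"z":-0.116,"rx":0,"ry":0,"rz":0.179,"claw":0.05},{"x":-0.104,"y":-0.302,"z":-0.116,"rx":0,"ry":0,"rz":0.179,"claw":0.05},{"x":-0.104,"y":-0.302,"z":-0.116,"rx":0,"ry":0,"rz":0.179,"claw":0.05},{"x":-0.104,"y":-0.302,"z":-0.116,"rx":0,"ry":0,"rz":0.179,"claw":0.05},{"x":-0.104,"y":-0.302,"z":-0.116,"rx":0,"ry":0,"rz":0.179,"claw":0.05},{"x":-0.104,"y":-0.302,"z":-0.116,"rx":0,"ry":0,"rz":0.179,"claw":0.05},{"x":-0.104,"y":-0.302,"z":-0.116,"rx":0,"ry":0,"rz":0.179,"claw":0.05}]'
cat > n.py <<'E'
from h import *
s=st(); print("TCP jig",np.round(jig(s["tool_pos"]),1))
c=vision.camera("wrist");Q=jig(cloud(c));cv2.imwrite(f"pics/n{int(s['t']*10)}.png",c["pixels"])
Q=Q[np.isfinite(Q[...,0])]; b=s["tool_pos"][2]-38.4
f=Q[(abs(Q[:,2]-30)<3)&(Q[:,0]>-60)&(Q[:,0]<120)&(Q[:,1]>20)&(Q[:,1]<55)]
if len(f)>20: print("fence",len(f),np.round(np.percentile(f[:,1],[3,97]),1),"x",np.round(np.percentile(f[:,0],[0,100]),1))
for lo in (10,30,50):
    h=Q[(Q[:,2]>b+lo)&(Q[:,2]<b+lo+15)&(abs(Q[:,1])<45)&(Q[:,0]>-75)&(Q[:,0]<-30)]
    if len(h)>30: print("near end z",lo,len(h),"x",np.round(np.percentile(h[:,0],[10,50,90]),1),"y",np.round(np.percentile(h[:,1],[1,99]),1))
h=Q[(Q[:,2]>b+66)&(Q[:,2]<b+88)&(abs(Q[:,1])<45)&(Q[:,0]>-75)&(Q[:,0]<62)]
if len(h)>30: print("roof",len(h),cv2.minAreaRect(h[:,:2].astype(np.float32)))
E
python3 n.py
```

```text
t: 15.2
tool_pos: [590.2, 39.4, 150.7]
ee_rot: [3.141, -0.0, 2.848]
wrist_force: [-0.7, 0.2, -1.2]
grip_width: 0.659
finger_force: 42.9
t 15.2 tcp [590.2  39.4 150.7] rpy [180.   -0.  163.2] F [-0.7  0.2 -1.2] grip 56.3 42.9 j [-0.04  0.27 -0.21  1.09  0.    0.25]
TCP jig [-16.4  -4.  150.7]
fence 431 [30.9 47.5] x [-49.8 -28.4]
near end z 10 710 x [-56.2 -56.1 -55.9] y [-32.1  22.2]
near end z 30 1040 x [-56.2 -56.  -55.8] y [-31.6  22.5]
near end z 50 1594 x [-56.1 -55.9 -55.7] y [-31.   23.3]
roof 32158 ((-21.713930130004883, -0.060222625732421875), (89.96525573730469, 70.22512817382812), 88.69084930419922)
```

```bash
python3 -m creep '[{"x":-0.0045,"y":0,"z":0.04,"rx":0,"ry":0,"rz":0.001,"claw":0.05},{"x":-0.0045,"y":0,"z":0.07,"rx":0,"ry":0,"rz":0.001,"claw":0.05},{"x":-0.0045,"y":0,"z":0.088,"rx":0,"ry":0,"rz":0.001,"claw":0.05},{"x":-0.0045,"y":0,"z":0.09,"rx":0,"ry":0,"rz":0.001,"claw":0.05},{"x":-0.0045,"y":0,"z":0.09,"rx":0,"ry":0,"rz":0.001,"claw":0.05}]'
python3 n.py
```

```text
t: 15.88
tool_pos: [595.6, 37.1, 61.3]
ee_rot: [3.141, 0.001, 2.846]
wrist_force: [0.3, -0.3, -0.7]
grip_width: 0.665
finger_force: 43.0
t 15.88 tcp [595.6  37.1  61.3] rpy [1.800e+02 1.000e-01 1.631e+02] F [ 0.3 -0.3 -0.7] grip 56.8 43.0 j [-0.05  0.36 -0.29  0.91  0.    0.25]
TCP jig [-10.5  -4.7  61.3]
fence 1822 [30.9 47.7] x [-50.4  62.4]
near end z 10 3542 x [-72.9 -65.7 -50.2] y [-35.9  19.4]
near end z 30 1035 x [-50.3 -50.2 -50. ] y [-32.1  21.9]
near end z 50 1591 x [-50.3 -50.1 -49.9] y [-31.5  22.7]
roof 32140 ((-15.724397659301758, -0.0860137939453125), (90.00341796875, 70.36265563964844), 88.7388687133789)
```

```bash
python3 -m creep '[{"x":-0.0005,"y":0.0042,"z":0,"rx":0,"ry":0,"rz":0,"claw":0.05},{"x":-0.0005,"y":0.0042,"z":0.005,"rx":0,"ry":0,"rz":0,"claw":0.05},{"x":-0.0005,"y":0.0042,"z":0.008,"rx":0,"ry":0,"rz":0,"claw":0.05},{"x":-0.0005,"y":0.0042,"z":0.0095,"rx":0,"ry":0,"rz":0,"claw":0.05},{"x":-0.0005,"y":0.0042,"z":0.0103,"rx":0,"ry":0,"rz":0,"claw":0.05},{"x":-0.0005,"y":0.0042,"z":0.0103,"rx":0,"ry":0,"rz":0,"claw":0.05}]'
python3 n.py
```

```text
t: 16.68
tool_pos: [596.3, 40.5, 50.3]
ee_rot: [-3.141, -0.0, 2.846]
wrist_force: [-1.4, 0.9, 0.9]
grip_width: 0.664
finger_force: 43.0
t 16.68 tcp [596.3  40.5  50.3] rpy [-180.    -0.   163.1] F [-1.4  0.9  0.9] grip 56.7 43.0 j [-0.04  0.38 -0.3   0.9  -0.    0.26]
TCP jig [-10.9  -1.3  50.3]
fence 1664 [30.9 47.7] x [-50.8  51.9]
near end z 10 3922 x [-72.1 -61.8 -44.3] y [-35.5  44.6]
near end z 30 1249 x [-73.2 -50.5 -50.3] y [-28.6  25.2]
near end z 50 1584 x [-50.6 -50.4 -50.2] y [-28.1  26.1]
roof 32135 ((-16.446495056152344, 0.001377105712890625), (89.7906265258789, 70.64649963378906), 87.67902374267578)
```

```bash
python3 -m creep '[{"x":0,"y":0,"z":-0.002,"rx":0,"ry":0,"rz":0,"claw":0.05},{"x":-0.0015,"y":0.0008,"z":-0.002,"rx":0,"ry":0,"rz":0,"claw":0.05},{"x":-0.003,"y":0.0008,"z":-0.002,"rx":0,"ry":0,"rz":0,"claw":0.05},{"x":-0.003,"y":0.0008,"z":-0.001,"rx":0,"ry":0,"rz":0,"claw":0.05},{"x":-0.003,"y":0.0008,"z":0,"rx":0,"ry":0,"rz":0,"claw":0.05},{"x":-0.003,"y":0.0008,"z":0,"rx":0,"ry":0,"rz":0,"claw":0.05}]'
python3 n.py
```

```text
t: 17.48
tool_pos: [599.7, 40.4, 50.3]
ee_rot: [3.142, 0.0, 2.846]
wrist_force: [-0.4, 0.7, 0.8]
grip_width: 0.661
finger_force: 42.9
t 17.48 tcp [599.7  40.4  50.3] rpy [180.    0.  163.1] F [-0.4  0.7  0.8] grip 56.5 42.9 j [-0.04  0.38 -0.29  0.9  -0.    0.26]
TCP jig [-7.6 -0.4 50.3]
fence 1782 [30.5 47.8] x [-49.8  55.8]
near end z 10 4137 x [-72.2 -61.6 -42.7] y [-35.5  44.5]
near end z 30 1272 x [-73.4 -47.3 -47.1] y [-27.8  26.1]
near end z 50 1563 x [-47.4 -47.2 -47. ] y [-27.2  27.1]
roof 32150 ((-13.100473403930664, -0.043376922607421875), (89.92037200927734, 70.45378875732422), 88.06755065917969)
```

```bash
python3 -m creep '[{"x":0,"y":0,"z":0.0003,"rx":0,"ry":0,"rz":0,"claw":0.06},{"x":0,"y":0,"z":0.0003,"rx":0,"ry":0,"rz":0,"claw":0.07},{"x":0,"y":0,"z":0.0003,"rx":0,"ry":0,"rz":0,"claw":0.085},{"x":0,"y":0,"z":0.0003,"rx":0,"ry":0,"rz":0,"claw":0.085},{"x":0,"y":0,"z":-0.04,"rx":0,"ry":0,"rz":0,"claw":0.085},{"x":0,"y":0,"z":-0.1,"rx":0,"ry":0,"rz":0,"claw":0.085},{"x":0.06,"y":0,"z":-0.12,"rx":0,"ry":0,"rz":0,"claw":0.085},{"x":0.12,"y":0,"z":-0.12,"rx":0,"ry":0,"rz":0,"claw":0.085},{"x":0.12,"y":0,"z":-0.12,"rx":0,"ry":0,"rz":0,"claw":0.085}]'
python3 - <<'E'
from h import *
s=st(); print("TCP jig",np.round(jig(s["tool_pos"]),1))
for n in ["wrist","scene","top"]:
    c=vision.camera(n);P=cloud(c);Q=jig(P)
    if n=="wrist": cv2.imwrite("pics/k1.png",c["pixels"])
    for t in ["cam_knob","cam_pivot"]:
        for d in nets.tip_of(t,n)[:1]: p=w(c,d["point"]);print(n,t,round(d["conf"],2),np.round(p,1),pix(c,p),np.round(jig(p),1))
    q=Q[(Q[...,2]>60)&(Q[...,2]<95)&(np.hypot(Q[...,0]+166,Q[...,1]+40)<60)]
    if len(q)>9: print(n,"knob",len(q),cv2.minAreaRect(q[:,:2].astype(np.float32)),np.percentile(q[:,2],[5,50,95]))
    q=Q[(Q[...,2]>72)&(Q[...,2]<100)&(abs(Q[...,0])<61)&(abs(Q[...,1])<45)]
    if len(q)>9: print(n,"nave",len(q),cv2.minAreaRect(q[:,:2].astype(np.float32)),np.percentile(q[:,2],[5,50,95]))
E
```

```text
t: 18.65
tool_pos: [478.5, 76.3, 168.7]
ee_rot: [-3.14, -0.006, 2.848]
wrist_force: [0.1, 0.9, -0.0]
grip_width: 0.995
finger_force: 0.0
t 18.65 tcp [478.5  76.3 168.7] rpy [-179.9   -0.3  163.2] F [ 0.1  0.9 -0. ] grip 85.0 0.0 j [ 0.02  0.08 -0.41  1.1   0.    0.32]
TCP jig [-133.9   -1.3  168.7]
wrist cam_knob 0.79 [440.5  43.8  65.3] [259. 205.] [-160.9  -43.4   65.3]
wrist cam_pivot 0.81 [528.   60.1  34.3] [318. 292.] [-81.9  -2.3  34.3]
wrist knob 1239 ((-160.8013916015625, -42.937564849853516), (24.669023513793945, 24.024993896484375), 2.348222017288208) [71.98067887 85.69026402 87.63705457]
wrist nave 4414 ((-27.199331283569336, -1.5596294403076172), (42.794368743896484, 58.82933807373047), 0.051217325031757355) [76.20169436 87.63599463 94.80625956]
scene cam_knob 0.62 [438.3  42.6  67.8] [360. 228.] [-162.6  -45.2   67.8]
scene cam_pivot 0.68 [523.3  57.9  34.6] [353. 256.] [-85.7  -5.8  34.6]
scene knob 77 ((-160.14846801757812, -43.059200286865234), (26.744842529296875, 22.28057289123535), 39.4454231262207) [63.80486387 82.25229691 91.66630965]
scene nave 500 ((4.070411682128906, -1.80364990234375), (114.01834869384766, 59.93879318237305), 2.579277276992798) [76.38451609 89.71247064 97.5931686 ]
top cam_knob 0.75 [439.5  42.8  65.9] [294. 263.] [-161.5  -44.7   65.9]
top cam_pivot 0.95 [530.   60.7  28.2] [290. 234.] [-80.1  -1.2  28.2]
top knob 57 ((-159.41455078125, -44.7071418762207), (23.691011428833008, 21.604764938354492), 17.02838897705078) [72.38492098 83.71280969 89.46503339]
top nave 656 ((7.3452911376953125, -2.5717411041259766), (58.938255310058594, 107.41797637939453), 89.2059097290039) [78.38709331 87.91914236 96.17190842]
```

View pics/k1.png

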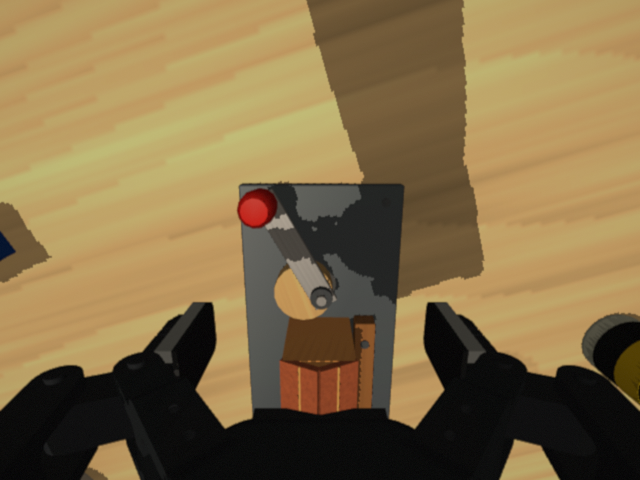

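The picture shows the red knob at (258,208), the pivot at (320,296) and the nave in front of the cam at (320,365). From the knob the cam is at about 0.33 rad. I'm going above the knob with the tool turned so the fingers close along the jig's x.

```bash
python3 -m creep '[{"x":0.027,"y":-0.0417,"z":0,"rx":0,"ry":0,"rz":1.571,"claw":0.085},{"x":0.027,"y":-0.0417,"z":0,"rx":0,"ry":0,"rz":1.571,"claw":0.085},{"x":0.027,"y":-0.0417,"z":0,"rx":0,"ry":0,"rz":1.571,"claw":0.085},{"x":0.027,"y":-0.0417,"z":0,"rx":0,"ry":0,"rz":1.571,"claw":0.085},{"x":0.027,"y":-0.0417,"z":0,"rx":0,"ry":0,"rz":1.571,"claw":0.085},{"x":0.027,"y":-0.0417,"z":0,"rx":0,"ry":0,"rz":1.571,"claw":0.085},{"x":0.027,"y":-0.0417,"z":0,"rx":0,"ry":0,"rz":1.571,"claw":0.085},{"x":0.027,"y":-0.0417,"z":0,"rx":0,"ry":0,"rz":1.571,"claw":0.085},{"x":0.027,"y":-0.0417,"z":0,"rx":0,"ry":0,"rz":1.571,"claw":0.085},{"x":0.027,"y":-0.0417,"z":0,"rx":0,"ry":0,"rz":1.571,"claw":0.085}]' 60
python3 - <<'E'
from h import *
s=st(); print("TCP jig",np.round(jig(s["tool_pos"]),1))
c=vision.camera("wrist");Q=jig(cloud(c))
q=Q[(Q[...,2]>60)&(Q[...,2]<95)&(np.hypot(Q[...,0]+161,Q[...,1]+43)<40)]
if len(q)>9: print("knob",len(q),cv2.minAreaRect(q[:,:2].astype(np.float32)),np.percentile(q[:,2],[5,50,95]))
E
```

```text
t: 20.35
tool_pos: [447.3, 43.2, 170.1]
ee_rot: [-3.142, 0.0, 1.275]
wrist_force: [-0.6, -0.2, 0.6]
grip_width: 0.993
finger_force: 0.0
t 20.35 tcp [447.3  43.2 170.1] rpy [-180.     0.    73.1] F [-0.6 -0.2  0.6] grip 84.8 0.0 j [-0.05  0.01 -0.48  1.09 -0.    1.82]
TCP jig [-154.2  -42.   170.1]
knob 1177 ((-160.12281799316406, -42.894657135009766), (24.32563018798828, 24.373600006103516), 38.2249755859375) [68.55058724 85.52287113 87.54226825]
```

```bash
python3 -m creep '[{"x":-0.001,"y":-0.0063,"z":0,"rx":0,"ry":0,"rz":0,"claw":0.085},{"x":-0.001,"y":-0.0063,"z":0.05,"rx":0,"ry":0,"rz":0,"claw":0.085},{"x":-0.001,"y":-0.0063,"z":0.05,"rx":0,"ry":0,"rz":0,"claw":0.085},{"x":-0.001,"y":-0.0063,"z":0.05,"rx":0,"ry":0,"rz":0,"claw":0.085}]'
python3 - <<'E'
from h import *
s=st(); print("TCP jig",np.round(jig(s["tool_pos"]),1))
E
```

```text
t: 20.9
tool_pos: [440.7, 44.2, 120.9]
ee_rot: [3.141, -0.0, 1.275]
wrist_force: [0.2, -0.4, 1.0]
grip_width: 0.998
finger_force: 0.0
t 20.9 tcp [440.7  44.2 120.9] rpy [180.   -0.   73.1] F [ 0.2 -0.4  1. ] grip 85.2 0.0 j [-0.05  0.04 -0.55  0.97  0.    1.82]
TCP jig [-160.8  -42.9  120.9]
```

Now centred over the knob. Next I descend and grip it.

```bash
python3 -m creep '[{"x":0,"y":0.0005,"z":0.04,"rx":0,"ry":0,"rz":0,"claw":0.085},{"x":0,"y":0.0005,"z":0.066,"rx":0,"ry":0,"rz":0,"claw":0.085},{"x":0,"y":0.0005,"z":0.066,"rx":0,"ry":0,"rz":0,"claw":0.06},{"x":0,"y":0.0005,"z":0.066,"rx":0,"ry":0,"rz":0,"claw":0.04},{"x":0,"y":0.0005,"z":0.066,"rx":0,"ry":0,"rz":0,"claw":0.02},{"x":0,"y":0.0005,"z":0.066,"rx":0,"ry":0,"rz":0,"claw":0.018},{"x":0,"y":0.0005,"z":0.066,"rx":0,"ry":0,"rz":0,"claw":0.018},{"x":0,"y":0.0005,"z":0.066,"rx":0,"ry":0,"rz":0,"claw":0.018},{"x":0,"y":0.0005,"z":0.066,"rx":0,"ry":0,"rz":0,"claw":0.018}]' 50
python3 - <<'E'
from h import *
s=st(); print("TCP jig",np.round(jig(s["tool_pos"]),1))
a0=np.degrees(np.arctan2(-42.95,-160.4+82))
p0=90*np.array([np.cos(np.radians(a0)),np.sin(np.radians(a0))])
for th in list(np.arange(0.4,2.01,.1))+[2.03]:
    a=np.radians(-170)+th; d=90*np.array([np.cos(a),np.sin(a)])-p0
    print(round(th,2),"x(tool)=N",round(d[1]/1000,4),"y(tool)=U",round(d[0]/1000,4))
E
```

```text
t: 22.02
tool_pos: [441.0, 44.0, 55.7]
ee_rot: [3.141, 0.0, 1.275]
wrist_force: [-4.2, -0.7, 8.6]
grip_width: 0.278
finger_force: 48.6
t 22.02 tcp [441.   44.   55.7] rpy [180.    0.   73.1] F [-4.2 -0.7  8.6] grip 23.8 48.6 j [-0.05  0.13 -0.62  0.82 -0.    1.82]
TCP jig [-160.5  -43.1   55.7]
0.4 x(tool)=N -0.0057 y(tool)=U 0.0034
0.5 x(tool)=N -0.013 y(tool)=U 0.0086
0.6 x(tool)=N -0.0197 y(tool)=U 0.0146
0.7 x(tool)=N -0.0258 y(tool)=U 0.0212
0.8 x(tool)=N -0.0312 y(tool)=U 0.0284
0.9 x(tool)=N -0.0359 y(tool)=U 0.0361
1.0 x(tool)=N -0.0398 y(tool)=U 0.0442
1.1 x(tool)=N -0.0428 y(tool)=U 0.0527
1.2 x(tool)=N -0.045 y(tool)=U 0.0614
1.3 x(tool)=N -0.0463 y(tool)=U 0.0703
1.4 x(tool)=N -0.0468 y(tool)=U 0.0793
1.5 x(tool)=N -0.0463 y(tool)=U 0.0883
1.6 x(tool)=N -0.0449 y(tool)=U 0.0971
1.7 x(tool)=N -0.0426 y(tool)=U 0.1058
1.8 x(tool)=N -0.0395 y(tool)=U 0.1143
1.9 x(tool)=N -0.0356 y(tool)=U 0.1224
2.0 x(tool)=N -0.0308 y(tool)=U 0.13
2.03 x(tool)=N -0.0293 y(tool)=U 0.1322
```

```bash
python3 -m creep '[{"x":-0.0057,"y":0.0034,"z":0,"rx":0,"ry":0,"rz":0,"claw":0.018},{"x":-0.013,"y":0.0086,"z":0,"rx":0,"ry":0,"rz":0,"claw":0.018},{"x":-0.0197,"y":0.0146,"z":0,"rx":0,"ry":0,"rz":0,"claw":0.018},{"x":-0.0258,"y":0.0212,"z":0,"rx":0,"ry":0,"rz":0,"claw":0.018},{"x":-0.0312,"y":0.0284,"z":0,"rx":0,"ry":0,"rz":0,"claw":0.018},{"x":-0.0359,"y":0.0361,"z":0,"rx":0,"ry":0,"rz":0,"claw":0.018},{"x":-0.0398,"y":0.0442,"z":0,"rx":0,"ry":0,"rz":0,"claw":0.018},{"x":-0.0428,"y":0.0527,"z":0,"rx":0,"ry":0,"rz":0,"claw":0.018},{"x":-0.0428,"y":0.0527,"z":0,"rx":0,"ry":0,"rz":0,"claw":0.018}]'
python3 - <<'E'
from h import *
s=st(); p=jig(s["tool_pos"]); print("TCP jig",np.round(p,1),np.hypot(p[0]+82,p[1]),np.radians(170)+np.arctan2(p[1],p[0]+82))
c=vision.camera("wrist"); cv2.imwrite("pics/k2.png",c["pixels"])
E
```

```text
t: 23.15
tool_pos: [475.5, -14.7, 55.0]
ee_rot: [-3.137, 0.008, 1.275]
wrist_force: [-9.8, -7.6, 12.1]
grip_width: 0.277
finger_force: 51.3
t 23.15 tcp [475.5 -14.7  55. ] rpy [-179.7    0.5   73. ] F [-9.8 -7.6 12.1] grip 23.7 51.3 j [-0.16  0.19 -0.55  0.84 -0.01  1.71]
TCP jig [-110.3  -89.2   55. ] 93.57475003417353 1.088680967497471
```

View pics/k2.png

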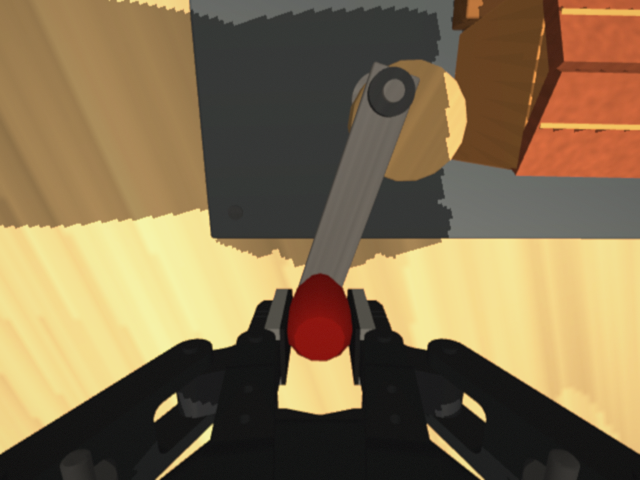

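The picture shows the knob held at (320,315), the lever about half way round and the cam disc at (410,120) nearing the nave. Continuing the swing.

```bash
python3 -m creep '[{"x":-0.0037,"y":0.0087,"z":0,"rx":0,"ry":0,"rz":0,"claw":0.018},{"x":-0.005,"y":0.0176,"z":0,"rx":0,"ry":0,"rz":0,"claw":0.018},{"x":-0.0055,"y":0.0266,"z":0,"rx":0,"ry":0,"rz":0,"claw":0.018},{"x":-0.005,"y":0.0356,"z":0,"rx":0,"ry":0,"rz":0,"claw":0.018},{"x":-0.0036,"y":0.0444,"z":0,"rx":0,"ry":0,"rz":0,"claw":0.018},{"x":-0.0013,"y":0.0531,"z":0,"rx":0,"ry":0,"rz":0,"claw":0.018},{"x":0.0018,"y":0.0616,"z":0,"rx":0,"ry":0,"rz":0,"claw":0.018},{"x":0.0057,"y":0.0697,"z":0,"rx":0,"ry":0,"rz":0,"claw":0.018},{"x":0.0105,"y":0.0773,"z":0,"rx":0,"ry":0,"rz":0,"claw":0.018},{"x":0.0105,"y":0.0773,"z":0,"rx":0,"ry":0,"rz":0,"claw":0.018}]'
cat > k.py <<'E'
from h import *
s=st(); p=jig(s["tool_pos"]); print("TCP jig",np.round(p,1),np.hypot(p[0]+82,p[1]),np.radians(170)+np.arctan2(p[1],p[0]+82))
print("F jig",s["wrist_force"][:2]@U,s["wrist_force"][:2]@N)
E
python3 k.py
```

```text
t: 24.45
tool_pos: [552.1, -25.4, 54.1]
ee_rot: [-3.135, 0.005, 1.277]
wrist_force: [-8.0, -2.4, 5.3]
grip_width: 0.273
finger_force: 50.1
t 24.45 tcp [552.1 -25.4  54.1] rpy [-179.6    0.3   73.2] F [-8.  -2.4  5.3] grip 23.3 50.1 j [-0.16  0.31 -0.39  0.88 -0.    1.7 ]
TCP jig [-34.  -77.1  54.1] 90.8738436948921 1.9532982105657688
F jig -6.931032678351197 -4.668416606203412
```

```bash
python3 -m creep '[{"x":0.0015,"y":0.0025,"z":0,"rx":0,"ry":0,"rz":0,"claw":0.018},{"x":0.0034,"y":0.005,"z":0,"rx":0,"ry":0,"rz":0,"claw":0.018},{"x":0.005,"y":0.007,"z":0,"rx":0,"ry":0,"rz":0,"claw":0.018},{"x":0.005,"y":0.007,"z":0,"rx":0,"ry":0,"rz":0,"claw":0.018}]'
python3 k.py
```

```text
t: 24.95
tool_pos: [556.1, -24.0, 53.9]
ee_rot: [-3.128, 0.011, 1.276]
wrist_force: [-17.4, -7.8, 13.0]
grip_width: 0.275
finger_force: 51.8
t 24.95 tcp [556.1 -24.   53.9] rpy [-179.2    0.6   73.1] F [-17.4  -7.8  13. ] grip 23.5 51.8 j [-0.15  0.32 -0.37  0.89 -0.01  1.71]
TCP jig [-30.5 -74.6  53.9] 90.64653105831358 2.0007405563789766
F jig -14.349987414483051 -12.51244726767361
```

```bash
python3 -m creep '[{"x":-0.002,"y":-0.0025,"z":0,"rx":0,"ry":0,"rz":0,"claw":0.018},{"x":-0.002,"y":-0.0025,"z":0,"rx":0,"ry":0,"rz":0,"claw":0.03},{"x":-0.002,"y":-0.0025,"z":0,"rx":0,"ry":0,"rz":0,"claw":0.05},{"x":-0.002,"y":-0.0025,"z":0,"rx":0,"ry":0,"rz":0,"claw":0.07},{"x":-0.002,"y":-0.0025,"z":0,"rx":0,"ry":0,"rz":0,"claw":0.07},{"x":-0.002,"y":-0.0025,"z":-0.05,"rx":0,"ry":0,"rz":0,"claw":0.07},{"x":-0.002,"y":-0.0025,"z":-0.1,"rx":0,"ry":0,"rz":0,"claw":0.07},{"x":-0.03,"y":-0.06,"z":-0.15,"rx":0,"ry":0,"rz":0,"claw":0.07},{"x":-0.06,"y":-0.12,"z":-0.16,"rx":0,"ry":0,"rz":0,"claw":0.07},{"x":-0.06,"y":-0.12,"z":-0.16,"rx":0,"ry":0,"rz":0,"claw":0.07}]'
python3 - <<'E'
from h import *
s=st()
for n in ["wrist","scene","top"]:
    c=vision.camera(n);Q=jig(cloud(c))
    if n=="scene": cv2.imwrite("pics/f1.png",cv2.resize(c["pixels"][190:340,240:420],None,fx=4,fy=4,interpolation=2))
    if n=="wrist": cv2.imwrite("pics/f2.png",c["pixels"])
    q=Q[(Q[...,2]>60)&(Q[...,2]<95)&(np.hypot(Q[...,0]+31,Q[...,1]+74)<38)]
    if len(q)>9:
        r=cv2.minAreaRect(q[:,:2].astype(np.float32)); print(n,"knob",len(q),r,"cam",np.radians(170)+np.arctan2(r[0][1]+1,r[0][0]+82))
    q=Q[(Q[...,2]>72)&(Q[...,2]<100)&(Q[...,0]<64)&(Q[...,0]>-60)&(abs(Q[...,1])<40)]
    if len(q)>9: print(n,"nave",len(q),cv2.minAreaRect(q[:,:2].astype(np.float32)),np.percentile(q[:,0],[0.5,99.5]))
    q=Q[(Q[...,2]>176)&(Q[...,2]<200)&(Q[...,0]<140)&(Q[...,0]>50)&(abs(Q[...,1])<45)]
    if len(q)>9: print(n,"tower",len(q),cv2.minAreaRect(q[:,:2].astype(np.float32)),np.percentile(q[:,2],[5,95]))
E
```

```text
t: 26.2
tool_pos: [429.9, -44.4, 215.5]
ee_rot: [3.14, -0.0, 1.274]
wrist_force: [0.9, -0.5, -0.2]
grip_width: 0.824
finger_force: 0.0
t 26.2 tcp [429.9 -44.4 215.5] rpy [179.9  -0.   73. ] F [ 0.9 -0.5 -0.2] grip 70.3 0.0 j [-0.25 -0.06 -0.44  1.19 -0.    1.61]
wrist knob 1112 ((-30.804401397705078, -73.98279571533203), (24.052682876586914, 24.320737838745117), 63.75721740722656) cam 2.0079785393777003
wrist nave 15197 ((10.895309448242188, 0.9235343933105469), (59.23903274536133, 107.39932250976562), 88.54905700683594) [-42.33217326  63.41620536]
scene knob 84 ((-29.92426109313965, -72.99845123291016), (22.815576553344727, 23.921344757080078), 15.265254020690918) cam 2.022449640218468
scene nave 506 ((7.518455505371094, -0.21248626708984375), (63.87282943725586, 108.68336486816406), 86.7225112915039) [-44.56503308  61.7105409 ]
scene tower 450 ((94.45753479003906, -0.7359848022460938), (58.65679931640625, 58.50274658203125), 88.35592651367188) [178.97269625 193.89545904]
top knob 53 ((-29.365888595581055, -74.79200744628906), (22.527524948120117, 22.324251174926758), 83.81272888183594) cam 2.0158443643561417
top nave 668 ((11.447086334228516, 0.4387474060058594), (58.624290466308594, 105.25008392333984), 88.7850341796875) [-40.64543172  63.27402024]
top tower 387 ((97.14620971679688, -1.0685138702392578), (55.95433807373047, 56.71150207519531), 88.81129455566406) [177.99676147 193.13348177]
```

View pics/f1.png

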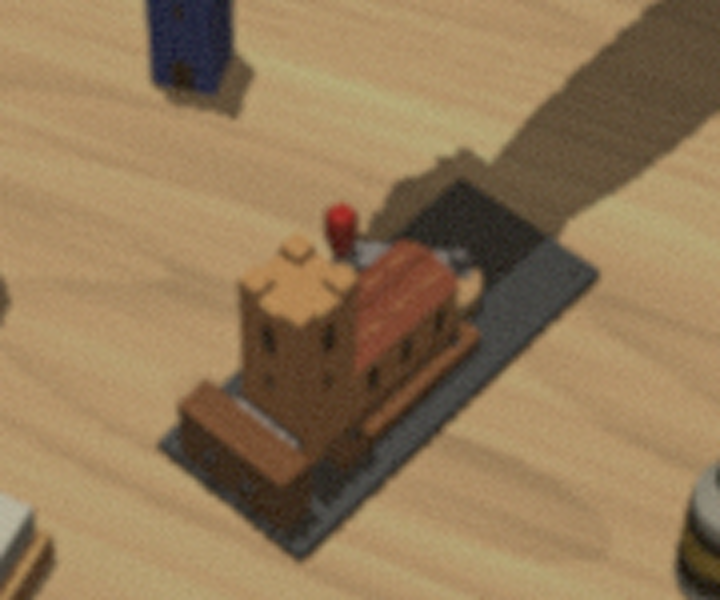

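View pics/f2.png

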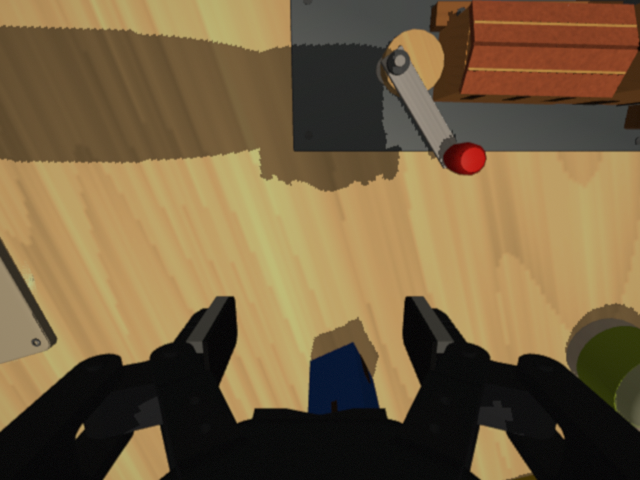

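The pictures show the tower standing at (300,330) in the crop against the stop. The nave is butted up behind it along the fence, and the lever is shut with the knob at (465,158) in the wrist view. Cam reads 2.0 rad, the nave's near end is at -42 mm, so the row is squeezed, and the gripper is clear. Handing in.

```bash
python3 -c "
from workcell import workorder; print(workorder.finish_job())"
```

```text
the job is handed in; nothing more can be done
None
```

The job is handed in at about 26 s: tower upright at the stop, nave square in front of it along the fence, cam lever fully shut (measured 2.0 rad) squeezing both, the gripper clear and nothing else on the bench handled.

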